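# Scrub out the leaning terracotta jar

## Robot

A 6-joint arm with a two-finger parallel gripper is mounted at the origin on the work surface. World frame = base frame: x ahead of the robot, y to its left, z up, the work surface at z = 0. Lengths are in m, angles in degrees, forces in N, time in s.
With the tool pointing down it reaches from about 0.3 to 0.75 m from the base axis. Payload 8.5 kg.
Tool frame: the origin (TCP) lies midway between the tips of the shut fingers; the grasp point (between the pads) lies 19 mm behind it (env.grasp_offset is the distance from the TCP to the grasp point, in m); z points along the fingers, y is the line along which they close (so a half turn about z gives the same grasp; the last joint's range is limited). The gripper opens to 85 mm and grips with 20 to 120 N. Pads are 22 mm wide; open, the fingers measure 114 mm over their backs; the gripper's body (76 mm by 85 mm) begins 54 mm behind the grasp point. The pads swing forward as they close: fully open they stand 13 mm farther back than shut.
Start: joints at [-79.372, 21.807, 74.336, -0, 83.858, -12.336], TCP at [0.215, -0.506, 0.207] pointing down, gripper open.
Joint ranges: [-178.18, 178.18], [-50.72, 133.34], [12.68, 142.11], [-81.47, 261.47], [9.98, 163.14], [-165.26, 165.26]. Speed limits (degrees/s): [136.94, 136.94, 180, 180, 180, 180].

## Interface

Orientations are given as a 3x3 rotation matrix whose columns are the frame's x, y, z axes.
In Python, from rig import env gives the robot as it stands.
- The arm moves only by the tool servo_tool, never from a script. Its argument "deltas" is text: rows parted by semicolons, each of 7 numbers parted by spaces: the opening, from 0 (shut) to 1 (fully open), then the shift along the tool's x, y, z in mm, then the turn, a rotation vector about the tool's x, y, z in rad. A call has 1 to 8 rows; each row shifts and turns the commanded pose from where the row before left it, along the tool's axes as they then stand; what a row does not reach is not made up. A row lasts 1/12 s, in which the tool goes at most 41.7 mm and 7.16 degrees, less where a joint would pass 70% of its speed; a pose out of reach is approached as far as the arm can. A call is refused whole if a number of a shift passes 41.7 or a number of a turn 0.125, either way. A call with a gripper value outside its range is refused whole. The fingers move at their own pace and stop on an object; "newtons" is the grip in N (left out, the last holds). Time passes only in rows, so rows that do not move let the fingers close. It gives the time, the measured TCP pose, the force, the opening and the grip force at its end, in the units of the state.
- env.observe(): the state, without advancing time (a new reading comes with each control period).
- env.get_image(name): name is "side" or "top" or "wrist"; returns a dict with "img" (420x560x3 uint8, red, green, blue), "depth" (420x560 float32, m along the optical axis (not along the pixel's ray), 0 where there is no reading), "camera_matrix" (3x3 intrinsics, pixels), "world_to_cam" (4x4, takes a point from world to camera coordinates). Camera axes: x right, y down, z forward; pixel columns grow to the right and rows downward; lengths in m; the calibration is good to about 2 mm. A picture is of the moment at which its call begins.
- env.close_job(): hands the job in; it is judged then, once.
Trained networks look in a picture, given as the dict that the camera call returned (one of the last four; its "shot" number tells which), for a name from the list of things; names that differ only in an ending like _2 or _b are one class to them, and where a whole thing is asked for, a point or a joint stands for the part that bears it (a point fixed in the world has none). Each returns a list of dicts, best first, with "conf" (0 to 1); they miss things now and then, are a little off and sometimes report something else, mostly with a low value. They report only what shows in the picture. A call takes as long as a camera call.
- env.spot_in(name, picture): "bbox" ([centre column, centre row, width, height] in pixels, round what is visible of it).
- env.spot_point(name, picture): "uv" ([column, row] in pixels: a listed point, or the origin of a listed thing).
The state is a dict: "time_s": time; "q": joint angles; "qvel": joint speeds; "joint_efforts": joint torques, N m; "position": TCP position; "tool_rot": TCP orientation; "ft_force": force on the tool from outside, world axes, zero at the start; "wrist_torque": the same for the moment, N m; "grip_width": finger opening in m; "gripper_force": force on a finger pad.
Only numpy, scipy, OpenCV 4.12 (cv2) and the standard library are available. Lean on these libraries where they do the work, as an engineer would, in place of code of your own. Each camera call takes 0.05 s, during which the arm holds its last target. There are 200 camera calls.

## Task

Take the long bottle brush from the wooden draining board and scrub out the open terracotta jar that leans in its rack: push the brush head down to the bottom of the jar three times, drawing it back up to about the mouth between strokes, without ramming the clay. Then lay the brush down again flat on the draining board with its whole length on the board, setting it down rather than dropping it. Leave the lidded pot, the salt cellar, the spice box and the timer where they stand.

Things in the scene. Friction and masses are not known exactly. Their poses are not given: they have to be found in the camera images.
- brush: Long bottle brush, 260 mm, 0.14 kg, lying level on the board. Own y axis along it, head at -y, butt at +y. Origin: underside below mid-handle, 26 mm under the long axis. Along y in mm: stiff white bristle head, round, 52 dia (-185 to -115); steel shaft 8 dia; wooden handle 22 x 22 square (-55 to 60), grip across it; square butt plate 52 x 52 (60 to 75). Centre of mass near y -15.
- brush_tip (a point): End of the bristle head, on the brush's long axis, 185 mm from brush_grip.
- brush_grip (a point): Middle of the wooden handle, on the brush's long axis, 26 mm above the brush's underside.
- brush_butt (a point): Free end of the butt plate, on the brush's long axis, 75 mm from brush_grip.
- jar: Open terracotta jar fixed in a wooden rack, axis leaning 35 deg above level, mouth up. Origin: centre of its outer bottom; own z along its axis out through the mouth. 155 mm long, outer radius 43 (47 at rim), inner radius 37 (41 at rim, 32 at the very bottom); inner floor 10 mm above the origin, cavity 145 deep. Rack 130 x 230, 79 mm high, stays below and beside the jar; free above.
- jar_floor (a point): Centre of the jar's inner floor, on its axis.
- jar_mouth (a point): Centre of the jar's mouth, in the plane of the rim, on its axis, 145 mm from jar_floor.
- board: Flat wooden draining board without edges, fixed, 180 mm (its x) by 360 mm (its y), 12 mm thick. Origin: centre of its underside, on the sill; z up.
- lidded_pot: Squat upright terracotta pot with its lid on, 96 mm in diameter, 112 mm high, loose. Origin: centre of its underside. A bystander.
- salt_cellar: Round glass salt cellar with a steel swivel cover, 76 mm in diameter, 64 mm high, loose. Origin: centre of its underside. A bystander.
- spice_box: Wooden spice box with a sliding top, 70 x 110 mm, 61 mm high, loose. Origin: centre of its underside. A bystander.
- timer: Grey plastic timer dial, 68 mm in diameter, 40 mm high, loose. Origin: centre of its underside. A bystander.

How it is judged:
By the outcome, as a careful person would: the job done as asked, in the order asked, and still so for the second after the job is handed in, with the robot touching nothing.
It also fails if it takes over 61 s, if anything falls off the work surface, if the arm or the gripper's body presses on something with over 40 N, if the wrist force passes 120 N, or if a joint passes its speed limit or range.

## Working session

There is one attempt and no reset: what is moved stays moved. The work goes in short steps, Python scripts to look and compute and a tool call to move; the robot and the scene stay as the last step left them, time stands still between calls to the robot, and variables do not carry over. Pictures are saved under pics/ and viewed, at most 10 in all, crops included, and the job is handed in when it is done.

Besides the shell and the picture viewer there is one more tool, called after ">>>" as name(argument=value, ...), one argument or row to a line, values as JSON. servo_tool: Moves the arm, as the interface text tells. Its arguments: {"type":"object","properties":{"deltas":{"type":"string"},"newtons":{"type":"number"}},"required":["deltas"]}

```bash
mkdir -p pics; ls; cat > h.py <<'E'
import numpy as np, cv2
from rig import env
def world(p,u,v,d=None):
    K=p["camera_matrix"];T=np.linalg.inv(p["world_to_cam"])
    if d is None:
        w=p["depth"][int(v)-1:int(v)+2,int(u)-1:int(u)+2]; d=np.median(w[w>0])
    c=np.array([(u-K[0,2])/K[0,0]*d,(v-K[1,2])/K[1,1]*d,d,1])
    return (T@c)[:3]
def cloud(p):
    K=p["camera_matrix"];T=np.linalg.inv(p["world_to_cam"]);d=p["depth"]
    v,u=np.mgrid[:d.shape[0],:d.shape[1]]
    c=np.stack([(u-K[0,2])/K[0,0]*d,(v-K[1,2])/K[1,1]*d,d,np.ones_like(d)],-1)
    return (c@T.T)[...,:3]
E
cat > a.py <<'E'
from h import *
np.set_printoptions(precision=4,suppress=True)
ims=[]
for n in ["top","side"]:
    p=env.get_image(n); np.savez(n+".npz",**{k:v for k,v in p.items()}); ims.append(p["img"])
    cv2.imwrite(f"pics/{n}0.png",p["img"][...,::-1])
    for t in ["brush_tip","brush_grip","brush_butt","jar_floor","jar_mouth","board","lidded_pot","salt_cellar","spice_box","timer"]:
        r=env.spot_point(t,p)
        if r:
            u,v=r[0]["uv"]
            try: print(n,t,round(r[0]["conf"],2),np.round(r[0]["uv"],1),world(p,u,v))
            except Exception as e: print(n,t,r[0],e)
print(env.grasp_offset); print(env.observe())
E
python3 a.py
```

```text
pics
top brush_tip 0.64 [253.1 259.9] [0.4756 0.08   0.061 ]
top brush_grip 0.6 [175.  244.1] [0.5082 0.2667 0.0497]
top brush_butt 0.82 [147.4 239.5] [0.5161 0.3291 0.064 ]
top jar_floor 0.87 [373.9 239. ] [ 0.5272 -0.1906  0.1234]
top jar_mouth 0.87 [335.7 259.9] [ 0.4795 -0.1095  0.0936]
top board 0.72 [203.4 246.8] [0.5064 0.2041 0.011 ]
top lidded_pot 0.78 [322. 167.] [ 0.6958 -0.0751  0.0954]
top salt_cellar 0.6 [143.4 237.7] [0.5247 0.3525 0.0088]
top spice_box 0.92 [252.3 168.7] [0.6958 0.0894 0.056 ]
top timer 0.76 [181.8 152.6] [0.7363 0.2657 0.0332]
side brush_grip 0.82 [250.8 306.5] [0.4979 0.2628 0.0487]
side brush_butt 0.66 [215.6 324. ] [0.5221 0.3352 0.0444]
side jar_floor 0.62 [355.7 206.5] [ 0.523  -0.2077  0.0545]
side jar_mouth 0.85 [354.7 199.4] [ 0.5333 -0.217   0.0698]
side board 0.93 [266.7 305. ] [0.4983 0.2137 0.0142]
side salt_cellar 0.9 [310.6 191.1] [ 0.7002 -0.2435  0.0279]
side spice_box 0.8 [231.7 247. ] [0.6835 0.1285 0.0298]
side timer 0.58 [165.6 278.3] [0.7229 0.3002 0.0224]
0.0187
{'time_s': 1.1, 'q': array([-79.3712,  21.8063,  74.3349,   0.    ,  83.8573, -12.3381]), 'qvel': array([-0.0317,  0.0102,  0.001 , -0.0637, -0.0752,  0.0533]), 'joint_efforts': array([ -0.0001, -44.8334, -23.1467,  -0.0002,   0.0005,  -0.    ]), 'position': array([ 0.2146, -0.5064,  0.2066]), 'tool_rot': array([[ 0.9207,  0.3902,  0.    ],
       [ 0.3902, -0.9207, -0.    ],
       [-0.    ,  0.    , -1.    ]]), 'ft_force': array([-0.0752,  0.0294,  0.1222]), 'wrist_torque': array([-0.0423, -0.0134, -0.0081]), 'gripper_force': 0.0, 'grip_width': 0.08542161209540419}
```

View images.

View pics/top0.png

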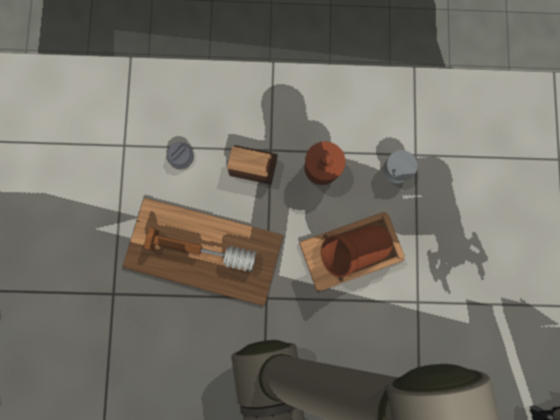

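View pics/side0.png

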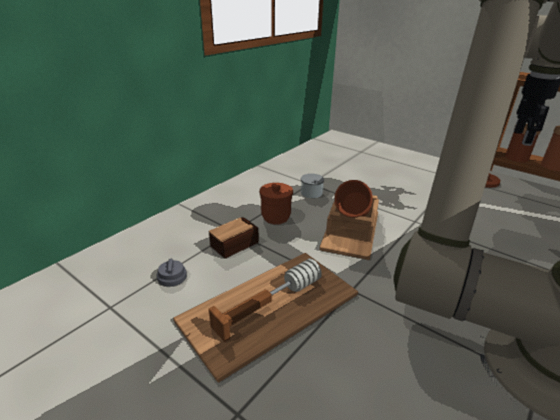

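```bash
cat > fit.py <<'E'
from h import *
from scipy.optimize import least_squares
np.set_printoptions(precision=4,suppress=True)
P={n:dict(np.load(n+".npz")) for n in ["top","side"]}
C={n:cloud(P[n]) for n in P}
def pts(f,names=("top","side")):
    out=[]
    for n in names:
        X=C[n];m=f(X,P[n]["img"].astype(float))&(P[n]["depth"]>0); out.append(X[m])
    return out
# table/board height check
for n in P:
    X=C[n]; m=(abs(X[...,0]-.42)<.03)&(abs(X[...,1]-.2)<.08); print(n,"board z",np.median(X[m][:,2]))
    m=(abs(X[...,0]-.6)<.02)&(abs(X[...,1]-.3)<.08); print(n,"table z",np.median(X[m][:,2]))
def box(a,b,lo,hi): pass
def sdfbrush(th,X):
    x,y,az,z=th; d=np.array([np.cos(az),np.sin(az)]) # d toward butt
    q=X[:,:2]-[x,y]; s=q@d; t=q@np.array([-d[1],d[0]]); h=X[:,2]-z; r=np.hypot(t,h)
    def cap(rad,a,b,rr): 
        e=np.stack([rr-rad,a-s,s-b]); A=np.maximum(e[0],np.maximum(e[1],e[2])) 
        B=np.hypot(np.maximum(e[0],0),np.maximum(np.maximum(e[1],e[2]),0)); return np.where(A>0,B,A)
    sq=np.maximum(abs(t),abs(h))
    return np.min([cap(.026,-.185,-.115,r),cap(.004,-.12,-.05,r),cap(.011,-.055,.06,sq),cap(.026,.06,.075,sq)],0)
for names in [("top",),("side",),("top","side")]:
    X=np.vstack(pts(lambda X,I:(X[...,2]>.02)&(X[...,2]<.075)&(X[...,0]>.4)&(X[...,0]<.6)&(X[...,1]>.04)&(X[...,1]<.37),names))
    b=least_squares(lambda th:sdfbrush(th,X),[.505,.265,np.radians(100-20+0),.038],loss="soft_l1",f_scale=.002,x_scale=[.01,.01,.1,.01])
    x,y,az,z=b.x; d=np.array([np.cos(az),np.sin(az)])
    print("brush",names,len(X),b.x[:2],np.degrees(az),z,"med res",np.median(abs(sdfbrush(b.x,X))),"tip",b.x[:2]-.185*d)
def jar(th,X):
    o=th[:3];az,el=th[3:]; a=np.array([np.cos(az)*np.cos(el),np.sin(az)*np.cos(el),np.sin(el)])
    q=X-o; s=q@a; r=np.linalg.norm(q-s[:,None]*a,axis=1)
    def seg(r0,s0,r1,s1):
        p=np.array([r0,s0]);e=np.array([r1,s1])-p; w=np.stack([r,s],1)-p
        t=np.clip(w@e/(e@e),0,1); return np.linalg.norm(w-t[:,None]*e,axis=1)
    return np.min([seg(.043,0,.043,.14),seg(.047,.143,.047,.155),seg(.047,.155,.041,.155),seg(.041,.155,.037,.14),seg(.037,.14,.037,.03),seg(.037,.03,.032,.01),seg(0,.01,.032,.01),seg(0,0,.043,0)],0)
for names in [("top",),("side",),("top","side")]:
    X=np.vstack(pts(lambda X,I:(X[...,2]>.05)&(X[...,2]<.2)&(X[...,0]>.38)&(X[...,0]<.62)&(X[...,1]>-.33)&(X[...,1]<-.04)&(I[...,0]>1.9*I[...,1]),names))
    best=None
    for y0 in (-.2,-.17,-.23):
        b=least_squares(lambda th:jar(th,X),[.53,y0,.06,np.radians(115),np.radians(35)],loss="soft_l1",f_scale=.003,x_scale=[.01,.01,.01,.1,.1])
        if best is None or b.cost<best.cost: best=b
    b=best;az,el=b.x[3:];a=np.array([np.cos(az)*np.cos(el),np.sin(az)*np.cos(el),np.sin(el)])
    print("jar",names,len(X),b.x[:3],np.degrees(b.x[3:]),"res",np.median(abs(jar(b.x,X))),"mouth",b.x[:3]+.155*a,"floor",b.x[:3]+.01*a)
E
python3 fit.py
```

```text
top board z 0.011192807989452547
top table z 0.010639328194776976
side board z 0.01255395683820304
side table z 0.012911694384310446
brush ('top',) 1337 [0.508  0.2599] 79.15265143725641 0.0375824232786884 med res 0.001392501993751339 tip [0.4732 0.0782]
brush ('side',) 2052 [0.5091 0.2617] 79.3282249892859 0.03900571693830819 med res 0.000692591148257822 tip [0.4749 0.0799]
brush ('top', 'side') 3389 [0.5089 0.2614] 79.20884195774131 0.03842246773356145 med res 0.001007584428851023 tip [0.4743 0.0796]
jar ('top',) 0 [ 0.53 -0.2   0.06] [115.  35.] res nan mouth [ 0.4763 -0.0849  0.1489] floor [ 0.5265 -0.1926  0.0657]
jar ('side',) 446 [ 0.5311 -0.2187  0.0541] [110.8302  34.5272] res 0.0010628929828903448 mouth [ 0.4857 -0.0993  0.1419] floor [ 0.5282 -0.211   0.0597]
jar ('top', 'side') 446 [ 0.5311 -0.2187  0.0541] [110.8302  34.5272] res 0.0010628929828903448 mouth [ 0.4857 -0.0993  0.1419] floor [ 0.5282 -0.211   0.0597]
  return _methods._mean(a, axis=axis, dtype=dtype,
  ret = ret.dtype.type(ret / rcount)
```

```bash
sed -i 's/&(I\[...,0\]>1.9\*I\[...,1\])/\&((X[...,2]>.084)|(I[...,0]>1.9*I[...,1]))/; s/(X\[...,0\]<.62)&(X\[...,1\]>-.33)/(X[...,0]<.61)\&(X[...,1]>-.33)/' fit.py; python3 fit.py | grep jar
python3 - <<'E'
import cv2
a=cv2.imread('pics/top0.png')[195:305,285:425]
b=cv2.imread('pics/side0.png')[165:275,300:400]
import numpy as np
cv2.imwrite('pics/jar.png',np.hstack([cv2.resize(a,None,fx=3,fy=3),cv2.resize(b,None,fx=3,fy=3)]))
E
```

```text
jar ('top',) 2368 [ 0.5261 -0.2251  0.0574] [108.3541  32.5416] res 0.0013802209087354113 mouth [ 0.4849 -0.1011  0.1408] floor [ 0.5234 -0.2171  0.0628]
jar ('side',) 827 [ 0.5313 -0.2183  0.0539] [111.7807  34.8068] res 0.0008866414318642601 mouth [ 0.4841 -0.1001  0.1424] floor [ 0.5283 -0.2106  0.0597]
jar ('top', 'side') 3195 [ 0.5303 -0.2186  0.0527] [111.3415  35.2674] res 0.0009686970542557294 mouth [ 0.4843 -0.1007  0.1422] floor [ 0.5273 -0.211   0.0585]
```

View pics/jar.png

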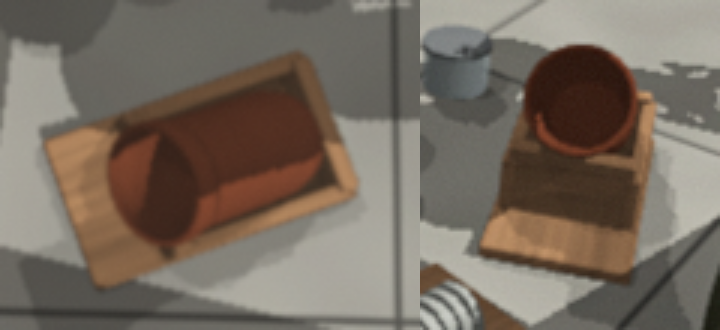

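```bash
cat > pl.py <<'E'
import numpy as np, sys
from scipy.spatial.transform import Rotation as Ro
from h import env
np.set_printoptions(precision=4,suppress=True)
B=np.array([.5089,.2614,.0384]); BAZ=np.radians(79.2)
J=np.array([.4843,-.1005,.1422]); JAZ,JEL=np.radians([111.5,35.])
A=np.array([np.cos(JAZ)*np.cos(JEL),np.sin(JAZ)*np.cos(JEL),np.sin(JEL)])
def frame(az,el):
    x=np.array([np.cos(az)*np.cos(el),np.sin(az)*np.cos(el),np.sin(el)])
    y=np.cross([0,0,-1],[np.cos(az),np.sin(az),0]); return np.stack([x,y,np.cross(x,y)],1)
def rows(p0,R0,p1,R1,n):
    w=Ro.from_matrix(R0.T@R1).as_rotvec()/n; E=Ro.from_rotvec(w).as_matrix()
    S=sum(np.linalg.matrix_power(E,k) for k in range(n)); v=np.linalg.solve(S,R0.T@(p1-p0))*1e3
    print(n,"rows:",np.round(v,1),np.round(w,4)," norm",np.round(np.linalg.norm(v),1))
def chain(targets,p=None,R=None):
    if p is None:
        o=env.observe(); p,R=o["position"],o["tool_rot"]; print("t",o["time_s"],"q",o["q"])
    for p1,R1,n in targets: rows(p,R,p1,R1,n); p,R=p1,R1
E
python3 - <<'E'
from pl import *
RB=frame(BAZ,0); g=B+.015*RB[:,0]; p=env.observe()["position"]; R=env.observe()["tool_rot"]
up=p+[0,0,.08]; m=g+[0,0,.14]
chain([(up,R,2),(m,R,21),(m,RB,8),(np.array([g[0],g[1],.021]),RB,8)])
E
```

```text
t 1.1 q [-79.3712  21.8063  74.3349   0.      83.8573 -12.3381]
2 rows: [ -0.   0. -40.] [0. 0. 0.]  norm 40.0
21 rows: [ 27.6 -28.8   5.2] [0. 0. 0.]  norm 40.2
8 rows: [0. 0. 0.] [ 0.      0.     -0.1227]  norm 0.0
8 rows: [ 0.   0.  19.7] [0. 0. 0.]  norm 19.7
```

>>> servo_tool(
  deltas="1 0 0 -40 0 0 0;1 0 0 -40 0 0 0;1 27.6 -28.8 5.2 0 0 0;1 27.6 -28.8 5.2 0 0 0;1 27.6 -28.8 5.2 0 0 0;1 27.6 -28.8 5.2 0 0 0;1 27.6 -28.8 5.2 0 0 0;1 27.6 -28.8 5.2 0 0 0",
)

```text
time_s: 1.77
position: [0.2998, -0.2808, 0.2553]
tool_rot: [[0.921, 0.39, 0.0], [0.39, -0.921, -0.0], [0.0, 0.0, -1.0]]
ft_force: [1.2, -0.4, 0.1]
grip_width: 0.0855
gripper_force: 0.0
```

>>> servo_tool(
  deltas="1 27.6 -28.8 5.2 0 0 0;1 27.6 -28.8 5.2 0 0 0;1 27.6 -28.8 5.2 0 0 0;1 27.6 -28.8 5.2 0 0 0;1 27.6 -28.8 5.2 0 0 0;1 27.6 -28.8 5.2 0 0 0;1 27.6 -28.8 5.2 0 0 0;1 27.6 -28.8 5.2 0 0 0",
)

```text
time_s: 2.43
position: [0.4133, 0.0177, 0.2139]
tool_rot: [[0.921, 0.39, 0.001], [0.39, -0.921, -0.0], [0.001, 0.001, -1.0]]
ft_force: [0.9, -0.7, 0.4]
grip_width: 0.0852
gripper_force: 0.0
```

>>> servo_tool(
  deltas="1 27.6 -28.8 5.2 0 0 0;1 27.6 -28.8 5.2 0 0 0;1 27.6 -28.8 5.2 0 0 0;1 27.6 -28.8 5.2 0 0 0;1 27.6 -28.8 5.2 0 0 0;1 27.6 -28.8 5.2 0 0 0;1 27.6 -28.8 5.2 0 0 0;1 0 0 0 0 0 -0.1227",
)

```text
time_s: 3.1
position: [0.5129, 0.2818, 0.1754]
tool_rot: [[0.865, 0.501, -0.001], [0.501, -0.865, 0.001], [-0.001, -0.002, -1.0]]
ft_force: [-0.6, -1.3, -1.2]
grip_width: 0.0857
gripper_force: 0.0
```

>>> servo_tool(
  deltas="1 0 0 0 0 0 -0.1227;1 0 0 0 0 0 -0.1227;1 0 0 0 0 0 -0.1227;1 0 0 0 0 0 -0.1227;1 0 0 0 0 0 -0.1227;1 0 0 0 0 0 -0.1227;1 0 0 0 0 0 -0.1227;1 0 0 0 0 0 0",
)

```text
time_s: 3.77
position: [0.5123, 0.2766, 0.1774]
tool_rot: [[0.183, 0.983, -0.0], [0.983, -0.183, -0.0], [-0.0, -0.0, -1.0]]
ft_force: [-0.1, 0.6, 0.8]
grip_width: 0.0851
gripper_force: 0.0
```

```bash
python3 - <<'E'
from pl import *
RB=frame(BAZ,0); g=B+.015*RB[:,0]
p=env.get_image("wrist"); 
import cv2; cv2.imwrite("pics/w1.png",p["img"][...,::-1])
from h import cloud
C=cloud(p); m=(C[...,2]>.042)&(C[...,2]<.056)&(p["depth"]>0)
X=C[m]; d=RB[:,0];s=(X-B)@d; t=(X-B)@RB[:,1]; k=(s>-.04)&(s<.05)&(abs(t)<.03); print("handle pts",k.sum(),"lateral",np.median(t[k]),"slope deg",np.degrees(np.polyfit(s[k],t[k],1)[0]), "z",np.median(X[k][:,2]))
print(env.observe()["position"]); chain([(np.array([g[0],g[1],.021]),RB,8)])
E
```

```text
handle pts 2097 lateral -0.0012656926045728418 slope deg 0.17810547434808024 z 0.048258839462456626
[0.5123 0.2766 0.1774]
t 3.8167 q [16.7215 26.2753 71.9473  0.0009 81.7817 27.6497]
8 rows: [-0.1 -0.1 19.5] [-0.      0.     -0.0003]  norm 19.5
```

>>> servo_tool(
  deltas="1 0 -1 19.5 0 0 0;1 0 0 19.5 0 0 0;1 0 0 19.5 0 0 0;1 0 0 19.5 0 0 0;1 0 0 19.5 0 0 0;1 0 0 19.5 0 0 0;1 0 0 19.5 0 0 0;1 0 0 19.5 0 0 0",
  newtons=90,
)

```text
time_s: 4.48
position: [0.5113, 0.2768, 0.0206]
tool_rot: [[0.192, 0.981, 0.0], [0.981, -0.192, 0.0], [0.0, 0.0, -1.0]]
ft_force: [0.8, -0.8, -0.1]
grip_width: 0.0855
gripper_force: 0.0
```

>>> servo_tool(
  deltas="0 0 0 0 0 0 0;0 0 0 0 0 0 0;0 0 0 0 0 0 0;0 0 0 0 0 0 0;0 0 0 0 0 0 0;0 0 0 0 0 0 0;0 0 0 0 0 0 0;0 0 0 0 0 0 0",
  newtons=90,
)

```text
time_s: 5.15
position: [0.5116, 0.277, 0.0229]
tool_rot: [[0.188, 0.982, 0.002], [0.982, -0.188, 0.001], [0.001, 0.002, -1.0]]
ft_force: [-2.3, -0.1, 6.3]
grip_width: 0.0166
gripper_force: 88.1
```

>>> servo_tool(
  deltas="0 0 0 -10 0 0 0;0 0 0 -20 0 0 0;0 0 0 -30 0 0 0;0 0 0 -30 0 0 0;0 0 0 -30 0 0 0;0 0 0 -20 0 0 0;0 0 0 0 0 0 0;0 0 0 0 0 0 0",
)

```text
time_s: 5.82
position: [0.5114, 0.2768, 0.1625]
tool_rot: [[0.187, 0.982, 0.002], [0.982, -0.187, 0.001], [0.001, 0.002, -1.0]]
ft_force: [0.4, 0.6, -1.5]
grip_width: 0.0163
gripper_force: 88.3
```

```bash
cat > lk.py <<'E'
import sys; from pl import *; from h import *; import cv2
from scipy.optimize import least_squares
exec(open("fit.py").read().split("def sdfbrush")[0].split("# table")[0].split("P={n")[0])
o=env.observe(); p0,R0=o["position"],o["tool_rot"]; tag=sys.argv[1]
g=p0-.0187*R0[:,2]; out=[]
for n in ["side","top"]:
    p=env.get_image(n); cv2.imwrite(f"pics/{tag}{n}.png",p["img"][...,::-1]); np.savez(f"{tag}{n}.npz",**p); out.append(p["img"][...,::-1])
    C=cloud(p); L=(C-g)@R0   # tool-frame coords about the grasp point
    m=(p["depth"]>0)&(L[...,0]>-.23)&(L[...,0]<-.122)&(abs(L[...,1])<.05)&(abs(L[...,2])<.06)
    X=L[m]; print(n,"head pts",m.sum())
    if m.sum()<80: continue
    # head cylinder: axis point at x=-.165 (y,z), slopes, end x
    def f(th):
        c=np.stack([th[0]+th[2]*(X[:,0]+.165),th[1]+th[3]*(X[:,0]+.165)],1); r=np.hypot(*(X[:,1:]-c).T)
        a=r-.026; b=th[4]-X[:,0]; return np.where((a<=0)&(b<=0),np.maximum(a,b),np.hypot(np.maximum(a,0),np.maximum(b,0)))
    b=least_squares(lambda t:np.r_[f(t),.02*t[2:4]],[0,0,0,0,-.2],loss="soft_l1",f_scale=.002)
    print(" head centre y,z mm",b.x[:2]*1e3,"slopes deg",np.degrees(b.x[2:4]),"tip x mm",b.x[4]*1e3,"res",np.median(abs(f(b.x))))
E
python3 lk.py l1; python3 -c "
import cv2,numpy as np
a=cv2.imread('pics/l1side.png')[150:400,140:420];cv2.imwrite('pics/c1.png',cv2.resize(a,None,fx=2.3,fy=2.3))"
```

```text
side head pts 932
 head centre y,z mm [2.1053 7.3831] slopes deg [3.3244 1.4618] tip x mm -205.04264771025134 res 0.00218604326513387
top head pts 771
 head centre y,z mm [-0.2204 10.7713] slopes deg [-0.311   1.6138] tip x mm -201.3742079841522 res 0.0022209523300061075
```

View pics/c1.png

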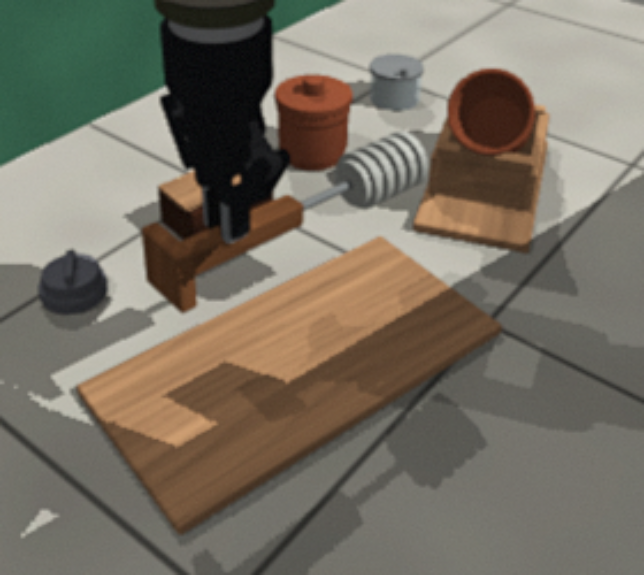

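```bash
cat > held.py <<'E'
import sys; from pl import *; from h import *
from scipy.optimize import least_squares
def sdf(Q):
    s,t,h=Q.T; r=np.hypot(t,h); sq=np.maximum(abs(t),abs(h))
    def cap(rad,a,b,rr):
        e1=rr-rad; e2=np.maximum(a-s,s-b); return np.where(np.maximum(e1,e2)>0,np.hypot(np.maximum(e1,0),np.maximum(e2,0)),np.maximum(e1,e2))
    return np.min([cap(.026,-.185,-.115,r),cap(.004,-.12,-.05,r),cap(.011,-.055,.06,sq),cap(.026,.06,.075,sq)],0)
def held(tag,p0,R0,names=("side","top")):
    g=p0-.0187*R0[:,2]
    for ns in [[n] for n in names]+[list(names)]:
        Xs=[]
        for n in ns:
            p=dict(np.load(f"{tag}{n}.npz")); L=(cloud(p)-g)@R0
            m=(p["depth"]>0)&(L[...,0]>-.25)&(L[...,0]<.1)&(abs(L[...,1])<.04)&(abs(L[...,2])<.05)&((L[...,0]<-.025)|((L[...,0]>.025)&(L[...,2]>-.03)))
            Xs.append(L[m])
        X=np.vstack(Xs)
        # th: brush origin (grip pt) in tool frame, then pitch(y), yaw(z), roll
        f=lambda th:sdf((X-th[:3])@Ro.from_rotvec(th[3:]).as_matrix())
        b=least_squares(lambda t:np.r_[f(t)],[-.015,0,.003,0,0,0],loss="soft_l1",f_scale=.002,x_scale=[.01,.01,.01,.1,.1,.1])
        print(ns,len(X),"grip in tool mm",b.x[:3]*1e3,"rot deg",np.degrees(b.x[3:]),"res",np.median(abs(f(b.x))))
    return b.x
if __name__=="__main__":
    o=env.observe(); held(sys.argv[1],o["position"],o["tool_rot"])
E
python3 held.py l1; python3 -c "
import cv2
a=cv2.imread('pics/l1top.png')[200:300,120:320];cv2.imwrite('pics/c2.png',cv2.resize(a,None,fx=3,fy=3))"
```

```text
['side'] 2065 grip in tool mm [-14.7983   1.6615   0.6382] rot deg [ 1.0023  1.5727 -0.1384] res 0.0006253419844881036
['top'] 1085 grip in tool mm [-18.6122   0.4052   2.3229] rot deg [-3.8933  2.2531  0.0116] res 0.001605125290425384
['side', 'top'] 3150 grip in tool mm [-14.9147   1.4889   1.1974] rot deg [0.9986 2.0931 0.0631] res 0.0010262156088249545
```

View pics/c2.png

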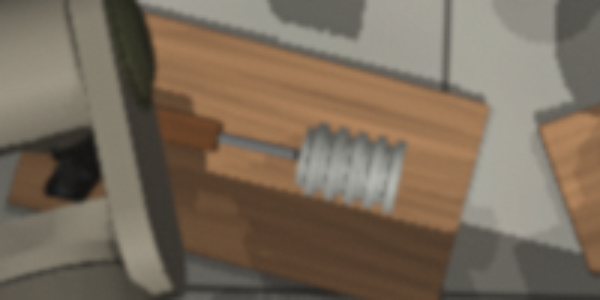

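```bash
cat >> pl.py <<'E'
def pose(tip_out,off,pitch,yaw=0,J=J,A=A,F=None):
    F=frame(JAZ,JEL) if F is None else F
    R=F@Ro.from_rotvec([0,np.radians(pitch),np.radians(yaw)]).as_matrix().T
    G=J+A*(tip_out+.185); return G-R@np.array(off)+.0187*R[:,2],R
E
python3 - <<'E'
from pl import *
o=env.observe(); p,R=o["position"],o["tool_rot"]
off=np.array([-.015,.001,.0012]); up=p+[0,0,.09]
pre=pose(.08,off,2.1)
chain([(up,R,3),(*pre,10)],p,R); print(pre)
w=Ro.from_matrix(R.T@pre[1]).as_rotvec()/10;E=Ro.from_rotvec(w).as_matrix()
S=sum(np.linalg.matrix_power(E,k) for k in range(10)); v=np.linalg.solve(S,R.T@(pre[0]-up))
P,Q=up,R
for k in range(10):
    P=P+Q@v;Q=Q@E; print(k,P,"tip",P-.0187*Q[:,2]+Q@(off+[-.185,0,.0068]))
E
```

```text
3 rows: [ -0.   -0.1 -30. ] [0. 0. 0.]  norm 30.0
10 rows: [-13.7 -12.8  -7.2] [ 0.016   0.0559 -0.0549]  norm 20.1
(array([0.3957, 0.1217, 0.2877]), array([[-0.3077,  0.9304, -0.1991],
       [ 0.7812,  0.3665,  0.5054],
       [ 0.5432,  0.    , -0.8396]]))
0 [0.4954 0.2655 0.2575] tip [0.4698 0.0668 0.2571]
1 [0.4809 0.2532 0.2641] tip [0.4662 0.0538 0.2522]
2 [0.4672 0.2398 0.27  ] tip [0.4633 0.0409 0.2467]
3 [0.4543 0.2253 0.2752] tip [0.461  0.0282 0.2403]
4 [0.4422 0.2098 0.2796] tip [0.4594 0.0157 0.2333]
5 [0.4309 0.1935 0.2831] tip [0.4584 0.0036 0.2256]
6 [0.4207 0.1764 0.2857] tip [ 0.4581 -0.008   0.2171]
7 [0.4113 0.1587 0.2874] tip [ 0.4583 -0.0191  0.208 ]
8 [0.403  0.1404 0.288 ] tip [ 0.459  -0.0297  0.1983]
9 [0.3957 0.1217 0.2877] tip [ 0.4603 -0.0396  0.188 ]
```

>>> servo_tool(
  deltas="0 0 0 -30 0 0 0;0 0 0 -30 0 0 0;0 0 0 -30 0 0 0;0 -13.7 -12.8 -7.2 0.016 0.0559 -0.0549;0 -13.7 -12.8 -7.2 0.016 0.0559 -0.0549;0 -13.7 -12.8 -7.2 0.016 0.0559 -0.0549;0 -13.7 -12.8 -7.2 0.016 0.0559 -0.0549;0 -13.7 -12.8 -7.2 0.016 0.0559 -0.0549",
)

```text
time_s: 6.58
position: [0.4417, 0.2098, 0.28]
tool_rot: [[-0.081, 0.994, -0.067], [0.955, 0.097, 0.281], [0.286, -0.042, -0.957]]
ft_force: [0.4, -1.2, -2.5]
grip_width: 0.016
gripper_force: 88.6
```

>>> servo_tool(
  deltas="0 -13.7 -12.8 -7.2 0.016 0.0559 -0.0549;0 -13.7 -12.8 -7.2 0.016 0.0559 -0.0549;0 -13.7 -12.8 -7.2 0.016 0.0559 -0.0549;0 -13.7 -12.8 -7.2 0.016 0.0559 -0.0549;0 -13.7 -12.8 -7.2 0.016 0.0559 -0.0549;0 0 0 0 0 0 0;0 0 0 0 0 0 0",
)

```text
time_s: 7.17
position: [0.3968, 0.1212, 0.2877]
tool_rot: [[-0.305, 0.931, -0.199], [0.782, 0.364, 0.507], [0.544, -0.001, -0.839]]
ft_force: [0.1, 0.2, -1.4]
grip_width: 0.0162
gripper_force: 88.7
```

```bash
python3 lk.py l2 >/dev/null; python3 held.py l2; python3 -c "
import cv2,numpy as np
a=cv2.imread('pics/l2side.png')[100:340,180:440];b=cv2.imread('pics/l2top.png')[180:320,180:420]
a=cv2.resize(a,(390,360));b=cv2.resize(b,(410,240));o=np.zeros((360,800,3),np.uint8);o[:,:390]=a;o[:240,390:]=b
cv2.imwrite('pics/c3.png',o)
from pl import *
o=env.observe();print(o['time_s'],o['position'],o['tool_rot'],o['q'])"
```

```text
['side'] 1327 grip in tool mm [-15.7916   0.1914   1.4602] rot deg [1.1884 0.5955 0.2107] res 0.0007354228030092697
['top'] 706 grip in tool mm [-16.729   -0.6824   2.1862] rot deg [0.9657 0.6284 0.2079] res 0.0005695353736926197
['side', 'top'] 2033 grip in tool mm [-16.047   -0.0188   1.9418] rot deg [0.8292 0.4776 0.1295] res 0.000754803282634442
7.2667 [0.3966 0.1224 0.2884] [[-0.3081  0.9304 -0.1984]
 [ 0.7812  0.3664  0.5055]
 [ 0.543   0.0008 -0.8397]] [-17.5895  10.4028  84.5601  25.9716 105.5421 -36.6225]
```

View pics/c3.png

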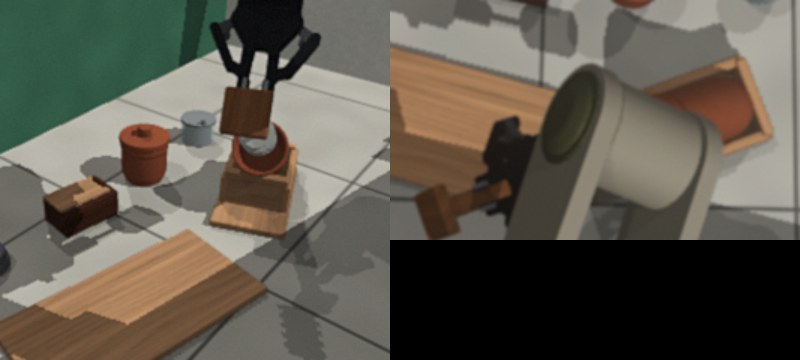

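```bash
python3 - <<'E'
from held import *
p=env.get_image("wrist"); np.savez("l2wrist.npz",**p)
import cv2; cv2.imwrite("pics/w2.png",p["img"][...,::-1])
o=env.observe(); held("l2",o["position"],o["tool_rot"],("wrist","side","top"))
L=(cloud(p)-(o["position"]-.0187*o["tool_rot"][:,2]))@o["tool_rot"]
m=(L[...,0]<-.13)&(L[...,0]>-.205)&(abs(L[...,1])<.04)&(abs(L[...,2])<.05)&(p["depth"]>0); print(m.sum(),L[m].min(0),L[m].max(0))
E
```

```text
['wrist'] 10528 grip in tool mm [-13.7401   0.7242   4.9046] rot deg [1.1419 0.8729 0.1094] res 0.00033764738482942695
['side'] 1327 grip in tool mm [-16.1216   0.1365   1.4884] rot deg [1.1837 0.6122 0.2713] res 0.0007354218838468013
['top'] 707 grip in tool mm [-17.053   -0.7906   2.2262] rot deg [0.9789 0.6563 0.1954] res 0.0005730236233439587
['wrist', 'side', 'top'] 12562 grip in tool mm [-14.5729   0.6121   4.7583] rot deg [ 1.1482  0.7835 -0.0369] res 0.0006021975681926618Traceback (most recent call last):
  File "<stdin>", line 6, in <module>
    return umr_minimum(a, axis, None, out, keepdims, initial, where)
ValueError: zero-size array to reduction operation minimum which has no identity
```

View pics/w2.png

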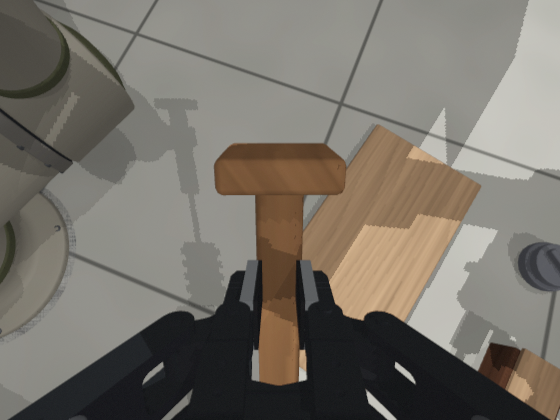

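```bash
python3 - <<'E'
from pl import *
off=[-.0155,.0002,.0024]
a=pose(.03,off,.9); b=pose(-.04,off,.9); c=pose(-.12,off,.9)
chain([(*a,4),(*b,4),(*c,6)]); print(a[0],b[0],c[0]); print("axis in tool",a[1].T@A)
E
```

```text
t 7.3167 q [-17.5515  10.385   84.5427  25.9724 105.5512 -36.6362]
4 rows: [-12.6  -0.1   0.1] [0.0001 0.0053 0.0004]  norm 12.6
4 rows: [-17.5  -0.    0.3] [0. 0. 0.]  norm 17.5
6 rows: [-13.3   0.    0.2] [0. 0. 0.]  norm 13.3
[0.4115 0.0837 0.2607] [0.4325 0.0304 0.2206] [ 0.4565 -0.0306  0.1747]
axis in tool [ 0.9999 -0.     -0.0157]
```

>>> servo_tool(
  deltas="0 -12.6 0 0.1 0 0.0053 0;0 -12.6 0 0.1 0 0.0053 0;0 -12.6 0 0.1 0 0.0053 0;0 -12.6 0 0.1 0 0.0053 0;0 -17.5 0 0.3 0 0 0;0 -17.5 0 0.3 0 0 0;0 -17.5 0 0.3 0 0 0;0 -17.5 0 0.3 0 0 0",
)

```text
time_s: 7.98
position: [0.4335, 0.0292, 0.2198]
tool_rot: [[-0.305, 0.93, -0.205], [0.77, 0.367, 0.522], [0.561, 0.002, -0.828]]
ft_force: [-0.2, 0.1, -1.7]
grip_width: 0.0162
gripper_force: 88.8
```

```bash
python3 lk.py l3 >/dev/null; python3 - <<'E'
from held import *
import cv2
o=env.observe(); print(o["ft_force"],o["wrist_torque"]); held("l3",o["position"],o["tool_rot"])
off=[-.0155,.0002,.0024]; chain([(*pose(-.12,off,.9),6)])
a=cv2.imread('pics/l3side.png')[130:270,260:420];cv2.imwrite('pics/c4.png',cv2.resize(a,None,fx=4,fy=4))
E
```

```text
[-0.4304  0.2059 -1.4763] [-0.3498 -0.1695 -0.0684]
['side'] 1281 grip in tool mm [-13.6613  -1.1037   6.0144] rot deg [0.4766 3.8807 0.7977] res 0.0016615663814695814
['top'] 686 grip in tool mm [-17.9234  -1.0741   2.4404] rot deg [1.6179 0.6934 0.1708] res 0.0007147304546799554
['side', 'top'] 1967 grip in tool mm [-14.8273  -1.6385   4.4152] rot deg [-0.1357  3.3974  0.969 ] res 0.002258566582046498
t 8.0833 q [-27.032   19.1929  84.8249  22.3836 101.9993 -48.8774]
6 rows: [-12.9  -0.1   0.2] [ 0.0001 -0.0003 -0.0002]  norm 12.9
```

View pics/c4.png

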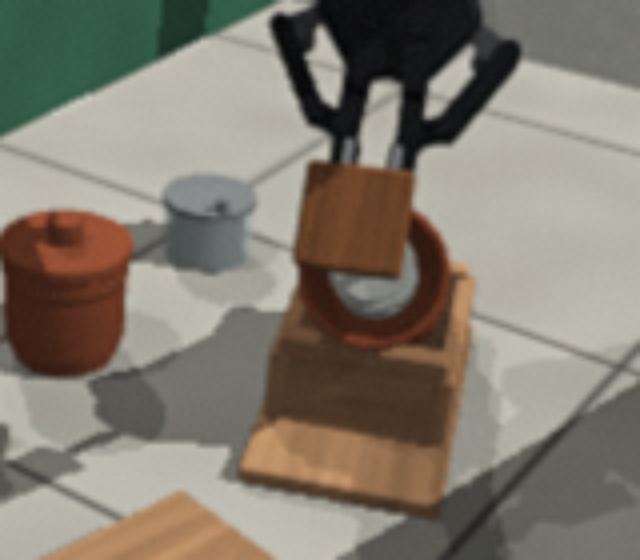

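>>> servo_tool(
  deltas="0 -12.9 0 0.2 0 0 0;0 -12.9 0 0.2 0 0 0;0 -12.9 0 0.2 0 0 0;0 -12.9 0 0.2 0 0 0;0 -12.9 0 0.2 0 0 0;0 -12.9 0 0.2 0 0 0;0 0 0 0 0 0 0",
)

```text
time_s: 8.67
position: [0.457, -0.0308, 0.1746]
tool_rot: [[-0.303, 0.931, -0.205], [0.77, 0.366, 0.523], [0.562, 0.001, -0.827]]
ft_force: [0.3, -0.4, -2.0]
grip_width: 0.0163
gripper_force: 88.8
```

>>> servo_tool(
  deltas="0 -5 0 0.1 0 0 0;0 -5 0 0.1 0 0 0;0 -5 0 0.1 0 0 0;0 0 0 0 0 0 0",
)

```text
time_s: 9.0
position: [0.4612, -0.0409, 0.1672]
tool_rot: [[-0.305, 0.93, -0.204], [0.77, 0.367, 0.522], [0.561, 0.002, -0.828]]
ft_force: [-0.8, 1.1, -2.1]
grip_width: 0.0163
gripper_force: 88.8
```

>>> servo_tool(
  deltas="0 -3 0 0 0 0 0;0 -3 0 0 0 0 0;0 0 0 0 0 0 0",
)

```text
time_s: 9.25
position: [0.463, -0.0454, 0.164]
tool_rot: [[-0.305, 0.93, -0.204], [0.77, 0.367, 0.522], [0.561, 0.002, -0.828]]
ft_force: [-0.5, -0.2, -1.6]
grip_width: 0.016
gripper_force: 88.8
```

>>> servo_tool(
  deltas="0 -2.5 0 0 0 0 0;0 -2.5 0 0 0 0 0;0 0 0 0 0 0 0",
)

```text
time_s: 9.5
position: [0.4645, -0.0492, 0.1612]
tool_rot: [[-0.305, 0.93, -0.204], [0.77, 0.367, 0.522], [0.561, 0.002, -0.828]]
ft_force: [-0.0, 0.6, -2.6]
grip_width: 0.0164
gripper_force: 88.8
```

>>> servo_tool(
  deltas="0 -2 0 0 0 0 0;0 -2 0 0 0 0 0;0 0 0 0 0 0 0",
)

```text
time_s: 9.75
position: [0.4649, -0.0501, 0.1601]
tool_rot: [[-0.305, 0.93, -0.206], [0.766, 0.368, 0.526], [0.565, 0.002, -0.825]]
ft_force: [-2.3, 8.3, 6.9]
grip_width: 0.0165
gripper_force: 89.3
```

>>> servo_tool(
  deltas="0 10 0 -0.2 0 0 0;0 20 0 -0.3 0 0 0;0 20 0 -0.3 0 0 0;0 22 0 -0.3 0 0 0;0 22 0 -0.3 0 0 0;0 20 0 -0.3 0 0 0;0 20 0 -0.3 0 0 0;0 8 0 -0.2 0 0 0",
)

```text
time_s: 10.42
position: [0.422, 0.0576, 0.2421]
tool_rot: [[-0.307, 0.93, -0.203], [0.77, 0.368, 0.521], [0.559, 0.004, -0.829]]
ft_force: [0.3, -0.7, -1.3]
grip_width: 0.0162
gripper_force: 88.7
```

```bash
cat > chk.py <<'E'
from pl import *
import sys
for _ in range(3): env.get_image("wrist")
off=[-.0155,.0002,.0024]; o=env.observe()
C0=np.array([.4648,-.050,.1603]); d=o["position"]-C0
print("out from floor",d@A*1e3,"lateral",(d-A*(d@A))*1e3,o["ft_force"]); chain([(*pose(float(sys.argv[1]),off,.9),8)])
E
python3 chk.py -.13
```

```text
out from floor 139.46320786842932 lateral [-0.1531 -0.2816  0.294 ] [ 0.3365 -0.5881 -2.6442]
t 10.5667 q [-24.6463  16.3665  85.1532  23.5398 103.2355 -45.8795]
8 rows: [-15.5  -0.1   0.3] [0.0002 0.0001 0.0003]  norm 15.5
```

>>> servo_tool(
  deltas="0 -12 0 0.2 0 0 0;0 -18 0 0.3 0 0 0;0 -20 0 0.3 0 0 0;0 -20 0 0.3 0 0 0;0 -20 0 0.3 0 0 0;0 -18 0 0.3 0 0 0;0 -14 0 0.2 0 0 0;0 -6 0 0.1 0 0 0",
)

```text
time_s: 11.23
position: [0.4617, -0.0435, 0.1651]
tool_rot: [[-0.302, 0.931, -0.205], [0.77, 0.365, 0.523], [0.562, 0.0, -0.827]]
ft_force: [-0.7, -0.3, -1.3]
grip_width: 0.0161
gripper_force: 88.8
```

>>> servo_tool(
  deltas="0 -3 0 0 0 0 0;0 -3 0 0 0 0 0;0 -3 0 0 0 0 0;0 0 0 0 0 0 0",
)

```text
time_s: 11.57
position: [0.4642, -0.0483, 0.1622]
tool_rot: [[-0.305, 0.93, -0.204], [0.77, 0.367, 0.522], [0.56, 0.002, -0.828]]
ft_force: [-0.1, 0.2, -1.1]
grip_width: 0.0161
gripper_force: 88.8
```

>>> servo_tool(
  deltas="0 -2 0 0 0 0 0;0 -1.5 0 0 0 0 0;0 0 0 0 0 0 0",
)

```text
time_s: 11.82
position: [0.465, -0.0503, 0.1606]
tool_rot: [[-0.305, 0.93, -0.205], [0.769, 0.368, 0.523], [0.562, 0.002, -0.827]]
ft_force: [-0.1, 2.5, 1.4]
grip_width: 0.0161
gripper_force: 89.0
```

Light contact again with the floor. Next come stroke two's withdrawal and stroke three.

>>> servo_tool(
  deltas="0 10 0 -0.2 0 0 0;0 20 0 -0.3 0 0 0;0 20 0 -0.3 0 0 0;0 22 0 -0.3 0 0 0;0 22 0 -0.3 0 0 0;0 20 0 -0.3 0 0 0;0 18 0 -0.3 0 0 0;0 8 0 -0.2 0 0 0",
)

```text
time_s: 12.48
position: [0.4222, 0.0572, 0.242]
tool_rot: [[-0.307, 0.93, -0.203], [0.77, 0.368, 0.521], [0.559, 0.004, -0.829]]
ft_force: [0.1, -0.4, -2.0]
grip_width: 0.0166
gripper_force: 88.8
```

```bash
python3 chk.py -.13
```

```text
out from floor 139.14512054205528 lateral [-0.1318 -0.3801  0.436 ] [ 0.8275  0.5261 -2.1887]
t 12.6333 q [-24.6771  16.3866  85.1306  23.526  103.2504 -45.9128]
8 rows: [-15.4  -0.1   0.4] [0.0002 0.0002 0.0003]  norm 15.5
```

>>> servo_tool(
  deltas="0 -12 0 0.2 0 0 0;0 -18 0 0.3 0 0 0;0 -20 0 0.3 0 0 0;0 -20 0 0.3 0 0 0;0 -20 0 0.3 0 0 0;0 -18 0 0.3 0 0 0;0 -14 0 0.2 0 0 0;0 -6 0 0.1 0 0 0",
)

```text
time_s: 13.3
position: [0.4619, -0.0439, 0.165]
tool_rot: [[-0.302, 0.931, -0.205], [0.77, 0.365, 0.523], [0.562, 0.0, -0.827]]
ft_force: [0.2, 0.5, -2.0]
grip_width: 0.0157
gripper_force: 88.8
```

>>> servo_tool(
  deltas="0 -3 0 0 0 0 0;0 -3 0 0 0 0 0;0 -3 0 0 0 0 0;0 -2 0 0 0 0 0;0 -1.5 0 0 0 0 0;0 0 0 0 0 0 0",
)

```text
time_s: 13.8
position: [0.4651, -0.0504, 0.1607]
tool_rot: [[-0.306, 0.93, -0.205], [0.768, 0.368, 0.524], [0.562, 0.003, -0.827]]
ft_force: [-0.7, 4.4, 2.4]
grip_width: 0.016
gripper_force: 89.0
```

>>> servo_tool(
  deltas="0 12 0 -0.2 0 0 0;0 22 0 -0.3 0 0 0;0 25 0 -0.4 0 0 0;0 25 0 -0.4 0 0 0;0 25 0 -0.4 0 0 0;0 25 0 -0.4 0 0 0;0 25 0 -0.4 0 0 0;0 25 0 -0.4 0 0 0",
)

```text
time_s: 14.47
position: [0.4089, 0.09, 0.2668]
tool_rot: [[-0.306, 0.93, -0.204], [0.77, 0.367, 0.521], [0.56, 0.003, -0.829]]
ft_force: [0.8, -0.1, -2.3]
grip_width: 0.0162
gripper_force: 88.8
```

>>> servo_tool(
  deltas="0 25 0 -0.4 0 0 0;0 18 0 -0.3 0 0 0;0 0 0 0 0 0 0",
)

```text
time_s: 14.72
position: [0.3956, 0.1235, 0.2926]
tool_rot: [[-0.31, 0.929, -0.202], [0.77, 0.37, 0.52], [0.558, 0.006, -0.83]]
ft_force: [-0.0, -0.4, -1.3]
grip_width: 0.0161
gripper_force: 88.8
```

```bash
python3 - <<'E'
from pl import *
RB=frame(BAZ,0); off=np.array([-.0155,.0002,.0024])
p=B-RB@off+.0187*RB[:,2]
print(p); chain([(p+[0,0,.20],RB,11),(p+[0,0,.08],RB,4)])
E
```

```text
[0.5116 0.2767 0.0221]
t 14.7167 q [-17.9784  10.3633  84.3817  26.8211 106.4269 -36.9491]
11 rows: [10.3 12.7 10. ] [-0.0148 -0.0525  0.0502]  norm 19.1
4 rows: [ 0.  0. 30.] [0. 0. 0.]  norm 30.0
```

>>> servo_tool(
  deltas="0 10.3 12.7 10 -0.0148 -0.0525 0.0502;0 10.3 12.7 10 -0.0148 -0.0525 0.0502;0 10.3 12.7 10 -0.0148 -0.0525 0.0502;0 10.3 12.7 10 -0.0148 -0.0525 0.0502;0 10.3 12.7 10 -0.0148 -0.0525 0.0502;0 10.3 12.7 10 -0.0148 -0.0525 0.0502;0 10.3 12.7 10 -0.0148 -0.0525 0.0502;0 10.3 12.7 10 -0.0148 -0.0525 0.0502",
)

```text
time_s: 15.38
position: [0.4735, 0.2451, 0.2465]
tool_rot: [[0.045, 0.999, -0.028], [0.986, -0.04, 0.159], [0.158, -0.035, -0.987]]
ft_force: [-0.2, -0.2, -1.7]
grip_width: 0.0161
gripper_force: 88.6
```

>>> servo_tool(
  deltas="0 10.3 12.7 10 -0.0148 -0.0525 0.0502;0 10.3 12.7 10 -0.0148 -0.0525 0.0502;0 10.3 12.7 10 -0.0148 -0.0525 0.0502;0 0 0 30 0 0 0;0 0 0 30 0 0 0;0 0 0 30 0 0 0;0 0 0 30 0 0 0;0 0 0 0 0 0 0",
)

```text
time_s: 16.05
position: [0.5098, 0.2739, 0.0935]
tool_rot: [[0.19, 0.982, -0.015], [0.982, -0.19, -0.002], [-0.005, -0.014, -1.0]]
ft_force: [-0.8, -0.6, -2.7]
grip_width: 0.0166
gripper_force: 88.4
```

```bash
python3 lk.py l4 >/dev/null; python3 held.py l4; python3 - <<'E'
from pl import *
o=env.observe(); print(o["position"],o["tool_rot"]); RB=frame(BAZ,0); chain([(np.array([.5116,.2767,.0221]),RB,8)])
E
```

```text
['side'] 1870 grip in tool mm [-16.6333  -1.6667   8.668 ] rot deg [ 2.0062  1.6075 -0.1645] res 0.0006906733142642632
['top'] 948 grip in tool mm [-19.4514  -1.1317   5.8642] rot deg [-3.0006  1.8489 -0.0494] res 0.0018284238587965157
['side', 'top'] 2818 grip in tool mm [-16.767   -1.5437   7.9879] rot deg [ 1.8465  1.3909 -0.2496] res 0.0010199890989990197
[0.5129 0.2748 0.0994] [[ 0.1905  0.9817 -0.0055]
 [ 0.9817 -0.1905  0.001 ]
 [-0.0001 -0.0056 -1.    ]]
t 16.15 q [16.4649 30.5196 78.4085  0.1513 71.3573 27.4   ]
8 rows: [ 0.2 -0.2  9.7] [-0.0007  0.     -0.0004]  norm 9.7
```

>>> servo_tool(
  deltas="0 0 0 12 0 -0.013 0;0 0 0 15 0 -0.012 0;0 0 0 15 0 0 0;0 0 0 12 0 0 0;0 0 0 8 0 0 0;0 0 0 5 0 0 0;0 0 0 0 0 0 0;0 0 0 0 0 0 0",
)

```text
time_s: 16.82
position: [0.5128, 0.2742, 0.0329]
tool_rot: [[0.19, 0.982, -0.008], [0.981, -0.19, -0.023], [-0.024, -0.003, -1.0]]
ft_force: [-0.2, -0.1, -1.6]
grip_width: 0.0161
gripper_force: 88.7
```

>>> servo_tool(
  deltas="0 0 0 2 0 0 0;0 0 0 2 0 0 0;0 0 0 0 0 0 0;0 0 0 0 0 0 0",
)

```text
time_s: 17.15
position: [0.5123, 0.2739, 0.0284]
tool_rot: [[0.19, 0.982, -0.009], [0.981, -0.191, -0.023], [-0.024, -0.004, -1.0]]
ft_force: [0.0, 0.0, -1.7]
grip_width: 0.0158
gripper_force: 88.7
```

>>> servo_tool(
  deltas="0 0 0 1.5 0 0 0;0 0 0 1.5 0 0 0;0 0 0 0 0 0 0;0 0 0 0 0 0 0",
)

```text
time_s: 17.48
position: [0.5122, 0.2738, 0.0251]
tool_rot: [[0.19, 0.982, -0.009], [0.981, -0.191, -0.023], [-0.024, -0.005, -1.0]]
ft_force: [-0.3, -0.8, -1.3]
grip_width: 0.016
gripper_force: 88.7
```

>>> servo_tool(
  deltas="0 0 0 1 0 0 0;0 0 0 1 0 0 0;0 0 0 0 0 0 0;0 0 0 0 0 0 0",
)

```text
time_s: 17.82
position: [0.5123, 0.2738, 0.0233]
tool_rot: [[0.19, 0.982, -0.009], [0.981, -0.19, -0.023], [-0.024, -0.004, -1.0]]
ft_force: [0.6, 0.7, -0.6]
grip_width: 0.0162
gripper_force: 89.0
```

>>> servo_tool(
  deltas="0 0 0 1 0 0 0;0 0 0 1 0 0 0;0 0 0 0 0 0 0;0 0 0 0 0 0 0",
)

```text
time_s: 18.15
position: [0.5122, 0.2739, 0.0228]
tool_rot: [[0.19, 0.982, -0.008], [0.981, -0.19, -0.023], [-0.024, -0.004, -1.0]]
ft_force: [-5.8, -1.3, 13.1]
grip_width: 0.0162
gripper_force: 93.3
```

>>> servo_tool(
  deltas="0 0 0 -0.8 0 0 0;0 0 0 0 0 0 0;0.3 0 0 0 0 0 0;0.4 0 0 0 0 0 0;0.6 0 0 0 0 0 0;0.8 0 0 0 0 0 0;1 0 0 0 0 0 0;1 0 0 0 0 0 0",
  newtons=30,
)

```text
time_s: 18.82
position: [0.5123, 0.2738, 0.0219]
tool_rot: [[0.19, 0.982, -0.009], [0.981, -0.191, -0.023], [-0.024, -0.005, -1.0]]
ft_force: [-0.1, -0.4, -1.4]
grip_width: 0.0807
gripper_force: 0.0
```

>>> servo_tool(
  deltas="1 0 0 0 0 0 0;1 0 0 -5 0 0 0;1 0 0 -20 0 0 0;1 0 0 -35 0 0 0;1 0 0 -40 0 0 0;1 0 0 -40 0 0 0;1 0 0 -30 0 0 0;1 0 0 0 0 0 0",
)

```text
time_s: 19.48
position: [0.516, 0.2786, 0.1992]
tool_rot: [[0.19, 0.982, 0.003], [0.982, -0.19, -0.019], [-0.018, 0.006, -1.0]]
ft_force: [-0.1, 1.2, 0.3]
grip_width: 0.0853
gripper_force: 0.0
```

```bash
python3 - <<'E'
from h import *
for n in ["top","side"]:
    p=env.get_image(n); np.savez(n+".npz",**p); cv2.imwrite(f"pics/end{n}.png",p["img"][...,::-1])
E
python3 fit.py | grep -v jar; python3 -c "
import cv2,numpy as np
a=cv2.imread('pics/endside.png')[150:400,100:420];cv2.imwrite('pics/c5.png',cv2.resize(a,None,fx=2,fy=2))"
```

```text
top board z 0.5240617666966785
top table z 0.010058505053413436
side board z 0.012842189312084362
side table z 0.013025686721374052
brush ('top',) 1030 [0.5087 0.2561] 79.02697079396972 0.037414276464948236 med res 0.0015335642092981026 tip [0.4735 0.0745]
brush ('side',) 2036 [0.51   0.2592] 79.15481879721747 0.038869157180825176 med res 0.0006685770343754607 tip [0.4752 0.0775]
brush ('top', 'side') 3066 [0.5099 0.259 ] 79.04789019173239 0.038331154037492945 med res 0.0009386392087688718 tip [0.4748 0.0774]
```

View pics/c5.png

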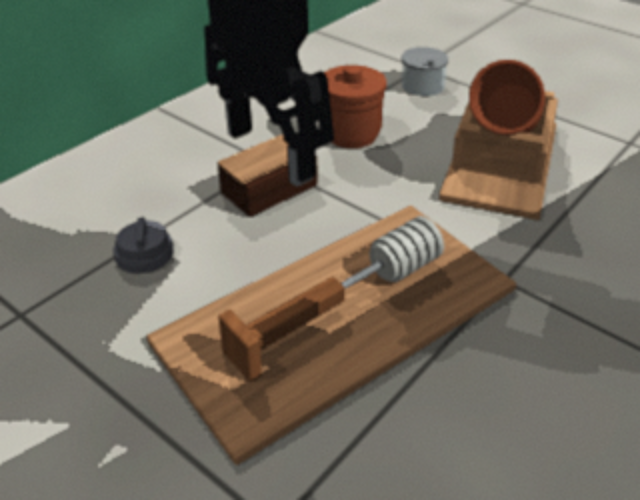

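```bash
python3 -c "
from rig import env
print(env.close_job())"
```

```text
the job is handed in; nothing more can be done
None
```

I scrubbed the jar with three strokes, each ending in light contact with the floor and drawn back to about the mouth. I then laid the brush flat on the board and handed the job in at about 20 s; the last camera view shows the four bystanders where they stood.

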